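Storage jars in order of height

ROBOT

A 6-joint arm with a two-finger parallel gripper is mounted at the origin on a cart in front of the work surface, level with it; the furniture and walls round the work are solid. World frame = base frame: x ahead of the robot, y to its left, z up, the work surface at z = 0. Lengths are in mm, angles in rad, forces in N, time in s.
With the tool pointing down it reaches from about 300 to 775 mm from the base axis. Payload 14.6 kg.
Tool frame: the origin (TCP) lies on the front face of the gripper's body, between the roots of the fingers; the fingertips stand 73 mm ahead of it and the grasp point (between the pads) lies 54 mm ahead of it; z points along the fingers, y is the line along which they close (so a half turn about z gives the same grasp; the last joint's range is limited). The gripper opens to 85 mm and grips with 20 to 120 N. Pads are 22 mm wide; open, the fingers measure 114 mm over their backs; the gripper's body (76 mm by 85 mm) begins 54 mm behind the grasp point. The pads swing forward as they close: fully open they stand 13 mm farther back than shut.
Start: joints at [1.226, 0.3, 1.521, -0, 1.321, -0.067], TCP at [150.83, 528.905, 303.881] pointing down, gripper open.
Joint ranges: [-3.03, 3.03], [-0.79, 2.21], [0.23, 2.52], [-1.04, 4.18], [0, 3.07], [-2.55, 2.55]. Speed limits (rad/s): [2.22, 2.22, 2.57, 3.14, 3.14, 3.14].

INTERFACE

Orientations are given as a unit quaternion [x, y, z, w].
In Python, from bench import monitor, optics, bot gives the robot as it stands. The module is installed in compiled form; this text tells all that it offers.
- The arm moves only by the shell command python3 -m handwheel 'ROWS' [FORCE]. ROWS is JSON, a list of rows, each an object of numbers: "fingers": the closure, from 0 (fully open) to 1 (shut); "dx", "dy", "dz": the shift along the tool's x, y, z in m; "rx", "ry", "rz": the turn, a rotation vector about the tool's x, y, z in rad. In form: [{"fingers": .., "dx": .., "dy": .., "dz": .., "rx": .., "ry": .., "rz": ..}, ...]. A call has 1 to 20 rows; each row shifts and turns the commanded pose from where the row before left it, along the tool's axes as they then stand; what a row does not reach is not made up. A row lasts 1/10 s, in which the tool goes at most 50 mm and 8.59 degrees, less where a joint would pass 70% of its speed; a pose out of reach is approached as far as the arm can. A call with a gripper value outside its range is refused whole. The fingers move at their own pace and stop on an object; FORCE is the grip in N (left out, the last holds). Time passes only in rows, so rows that do not move let the fingers close. It gives the time, the measured TCP pose, the force, the opening and the grip force at its end, in the units of the state.
- monitor.get_state(): the state, without advancing time (a new reading comes with each control period).
- optics.grab_frame(name): name is "side" or "top"; returns (picture, depth): 480x640x3 uint8, blue, green, red; 480x640 float32, mm along the optical axis (not along the pixel's ray), 0 where there is no reading.
- optics.calibration(name): a dict with "camera_matrix" (3x3 intrinsics, pixels), "k1" (the pictures are not rectified: a ray, as slopes to the right and down, at radius r is drawn at 1 + k1 r^2 times it, then the intrinsics apply), "eye" and "orientation" of the camera in the world. Camera axes: x right, y down, z forward; pixel columns grow to the right and rows downward; lengths in mm; the calibration is good to about 2 mm. A picture is of the moment at which its call begins. calibration takes no time and is no camera call.
- bot.finish_job(): hands the job in; it is judged then, once.
The state is a dict: "clock": time; "qpos": joint angles; "qd": joint speeds; "joint_efforts": joint torques, N m; "eef_pos": TCP position; "tcp_rot": TCP orientation; "force": force on the tool from outside, world axes, zero at the start; "moment": the same for the moment, N m; "gripper_width": finger opening in mm; "grip_force": force on a finger pad.
Only numpy, scipy, OpenCV 4.12 (cv2) and the standard library are available. Lean on these libraries where they do the work, as an engineer would, in place of code of your own. Each camera call takes 0.05 s, during which the arm holds its last target. There are 200 camera calls.

TASK

Move the four white storage jars from the chopping board onto the row of dark discs on the wooden plank, one jar upright and centred on each disc, in order of height with the tallest next to the pepper mill and the shortest at the far end. Knock no jar over, and leave the pepper mill and the small salt bowl standing where they are.

Things in the scene. Friction and masses are not known exactly. Their poses are not given: they have to be found in the camera images.
- jar_50: The shortest of four matching storage jars: a plain upright white ceramic cylinder 44 mm in diameter with a flat wooden lid fixed on top, a thin steel band below the lid, 50 mm high overall; it weighs 0.1 to 0.35 kg. Origin at the centre of its underside, z up along its axis. It starts on a chopping board 22 mm thick, about 80 mm from its neighbours.
- jar_75: The second shortest of four matching storage jars: a plain upright white ceramic cylinder 44 mm in diameter with a flat wooden lid fixed on top, a thin steel band below the lid, 75 mm high overall; it weighs 0.1 to 0.35 kg. Origin at the centre of its underside, z up along its axis. It starts on a chopping board 22 mm thick, about 80 mm from its neighbours.
- jar_100: The second tallest of four matching storage jars: a plain upright white ceramic cylinder 44 mm in diameter with a flat wooden lid fixed on top, a thin steel band below the lid, 100 mm high overall; it weighs 0.1 to 0.35 kg. Origin at the centre of its underside, z up along its axis. It starts on a chopping board 22 mm thick, about 80 mm from its neighbours.
- jar_125: The tallest of four matching storage jars: a plain upright white ceramic cylinder 44 mm in diameter with a flat wooden lid fixed on top, a thin steel band below the lid, 125 mm high overall; it weighs 0.1 to 0.35 kg. Origin at the centre of its underside, z up along its axis. It starts on a chopping board 22 mm thick, about 80 mm from its neighbours.
- disc_1: One of four identical dark discs, 54 mm across, 3 mm thick, fixed in a straight row 76 mm apart on a light wooden plank 100 x 296 mm; its top is 17 mm above the worktop. Origin at the centre of its underside, z up, y along the row. Numbers follow the row, but either disc_1 or disc_4 may be nearest the mill. A fixed green tin, 75 mm across, 58 mm high, stands beyond the plank's other end.
- disc_2: One of four identical dark discs, 54 mm across, 3 mm thick, fixed in a straight row 76 mm apart on a light wooden plank 100 x 296 mm; its top is 17 mm above the worktop. Origin at the centre of its underside, z up, y along the row. Numbers follow the row, but either disc_1 or disc_4 may be nearest the mill. A fixed green tin, 75 mm across, 58 mm high, stands beyond the plank's other end.
- disc_3: One of four identical dark discs, 54 mm across, 3 mm thick, fixed in a straight row 76 mm apart on a light wooden plank 100 x 296 mm; its top is 17 mm above the worktop. Origin at the centre of its underside, z up, y along the row. Numbers follow the row, but either disc_1 or disc_4 may be nearest the mill. A fixed green tin, 75 mm across, 58 mm high, stands beyond the plank's other end.
- disc_4: One of four identical dark discs, 54 mm across, 3 mm thick, fixed in a straight row 76 mm apart on a light wooden plank 100 x 296 mm; its top is 17 mm above the worktop. Origin at the centre of its underside, z up, y along the row. Numbers follow the row, but either disc_1 or disc_4 may be nearest the mill. A fixed green tin, 75 mm across, 58 mm high, stands beyond the plank's other end.
- mill: A copper-coloured pepper mill, 44 mm across and 121 mm high, standing on the worktop just beyond one end of the plank, in line with the row, about 73 mm from the centre of the nearest disc. Origin at the centre of its underside, z up. It marks the end where the tallest jar goes; it is loose and stays where it is.
- bowl: A small white bowl of salt, 76 mm across and 38 mm high, standing on the worktop close behind the chopping board. Origin at the centre of its underside, z up. It is loose and stays where it is. Behind all this a wall cabinet hangs over the worktop, its front at x = 0.58 m and its underside 0.46 m up: keep the wrist clear of it, also on sideways swings.
Not all that is in view belongs to the job. What is shaped like the mill but red is not meant.

How it is judged:
By the outcome, as a careful person would: the job done as asked, in the order asked, and still so for the second after the job is handed in, with the robot touching nothing.
It also fails if it takes over 120 s, if anything falls off the work surface, if the arm or the gripper's body presses on something with over 40 N, if the wrist force passes 120 N, or if a joint passes its speed limit or range.

## Working session

There is one attempt and no reset: what is moved stays moved. The work goes in short steps, Python scripts to look and compute and a shell command to move; the robot and the scene stay as the last step left them, time stands still between calls to the robot, and variables do not carry over. Pictures are saved under pics/ and viewed, at most 14 in all, crops included, and the job is handed in when it is done.

```bash
mkdir -p pics
python3 - <<'E'
from bench import monitor, optics
import cv2,numpy as np
s=monitor.get_state()
print({k:np.round(s[k],3).tolist() for k in s})
for n in("top","side"):
    p,d=optics.grab_frame(n); cv2.imwrite(f"pics/{n}0.png",p); np.save(f"{n}0.npy",d)
    print(n,optics.calibration(n))
E
```

```text
{'clock': 0.0, 'qpos': [1.226, 0.3, 1.522, -0.0, 1.321, -0.067], 'qd': [-0.0, -0.0, -0.001, 0.0, -0.0, -0.001], 'joint_efforts': [-0.003, -54.351, -36.178, -0.0, 0.004, 0.0], 'eef_pos': [150.781, 528.769, 303.319], 'tcp_rot': [0.138, 0.99, -0.001, -0.0], 'force': [-0.565, -0.214, -0.44], 'moment': [0.022, 0.019, -0.03], 'grip_force': 0.0, 'gripper_width': 85.41}
top {'camera_matrix': array([[614.93415234,   0.        , 324.16580852],
       [  0.        , 614.93415234, 234.45698439],
       [  0.        ,   0.        ,   1.        ]]), 'k1': 0.03743232363010622, 'eye': array([-144.00821131, -174.77051389, 1539.73873789]), 'orientation': array([ 0.7882611 , -0.5774372 ,  0.1251499 , -0.17189597])}
side {'camera_matrix': array([[474.64304894,   0.        , 320.01880359],
       [  0.        , 474.64304894, 240.6597394 ],
       [  0.        ,   0.        ,   1.        ]]), 'k1': -0.05178991613494236, 'eye': array([  94.03021073, -927.63312521,  569.89007758]), 'orientation': array([ 0.83664498, -0.15281711,  0.10473916, -0.51546271])}
```

View pics/top0.png

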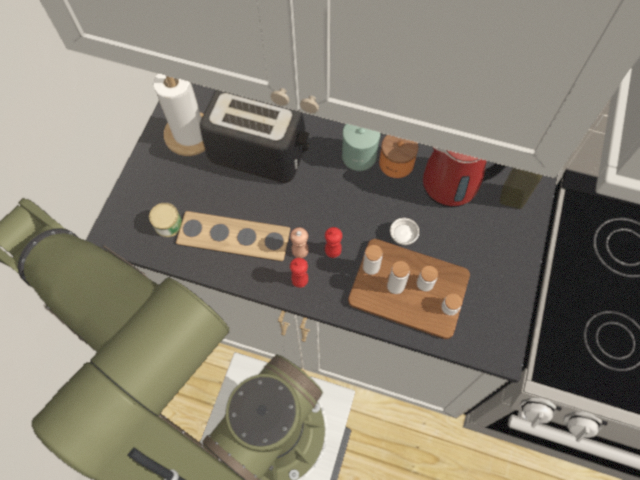

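View pics/side0.png

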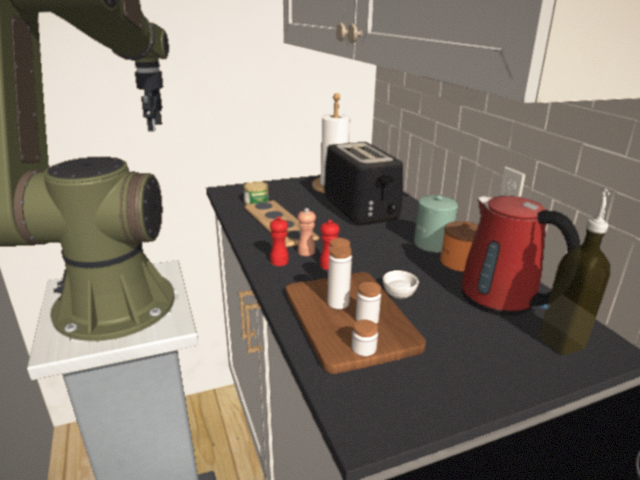

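The top view shows the jars at about (372,259), (398,276), (427,278) and (451,304). The discs are at (192,228), (219,233), (246,237) and (274,241), the tin at (165,219) and the bowl at (405,232). Three things have the mill's shape: copper at (300,240), red at (333,242) and red at (299,272). Only the copper one fits the description, and it stands in line with the row. I'll confirm that in a crop.

```bash
cat > h.py <<'E'
import cv2,numpy as np
from bench import optics
from scipy.spatial.transform import Rotation as R
def rays(n,uv):
    c=optics.calibration(n)
    u=cv2.undistortPoints(np.float64(uv).reshape(-1,1,2),c["camera_matrix"],np.array([c["k1"],0,0,0.]))[:,0]
    return c["eye"],R.from_quat(c["orientation"]).apply(np.c_[u,np.ones(len(u))])
def plane(n,uv,z):
    e,d=rays(n,uv); return e+d*((z-e[2])/d[:,2])[:,None]
def cloud(n,dep):
    v,u=np.mgrid[:480,:640]
    e,d=rays(n,np.c_[u.ravel(),v.ravel()])
    return (e+d*dep.reshape(-1,1)).reshape(480,640,3)
E
python3 - <<'E'
from h import *
p=cv2.imread("pics/top0.png");P=cloud("top",np.load("top0.npy"))
cv2.imwrite("pics/crop0.png",cv2.resize(p[190:350,150:480],None,fx=2.4,fy=2.4,interpolation=cv2.INTER_CUBIC))
for nm,u,v in[("table",320,190),("board",410,310),("plank",285,250)]:print(nm,P[v-3:v+4,u-3:u+4].reshape(-1,3).mean(0).round(1),P[v-3:v+4,u-3:u+4,2].std().round(1))
hsv=cv2.cvtColor(p,cv2.COLOR_BGR2HSV)
# discs: dark inside the plank
for u,v in[(192,228),(219,233),(246,237),(274,241)]:
    m=np.zeros((480,640),np.uint8);cv2.circle(m,(u,v),14,1,-1)
    m=((hsv[...,2]<120)&(m>0)).astype(np.uint8)
    n,l,st,c=cv2.connectedComponentsWithStats(m);i=l[v,u]
    X=plane("top",[c[i]],17)[0];e=2*np.sqrt(st[i,4]/np.pi)
    print("disc",c[i].round(1),st[i],X.round(1),e)
m=np.zeros((480,640),bool);m[195:345,150:480]=1
m=(m&(P[...,2]>30)).astype(np.uint8)
n,l,st,c=cv2.connectedComponentsWithStats(m)
for i in range(1,n):
    if st[i,4]<40:continue
    k=l==i;zt=np.percentile(P[k][:,2],95);t=k&(P[...,2]>zt-8)
    v,u=np.nonzero(t);print(c[i].round(1),st[i,4],"top z",zt.round(1),"n",len(u),"centre",P[t].mean(0).round(1),"px",u.mean().round(1),v.mean().round(1),"plane",plane("top",[[u.mean(),v.mean()]],zt)[0].round(1),"ext",np.ptp(P[t],0).round(0),hsv[t].mean(0).round(0))
E
```

```text
table [ 6.554e+02  9.270e+01 -5.000e-01] 3.7
board [ 380.8 -238.2   18.6] 3.8
plank [447.6 125.8   5.3] 8.5
disc [192.  227.9] [184 221  17  15 195] [428.7 387.1  17. ] 15.756957549709801
disc [219.  232.1] [211 225  17  15 196] [439.2 312.3  17. ] 15.797308339337176
disc [246.2 236.4] [238 229  17  16 201] [449.3 237.1  17. ] 15.99753570059363
disc [273.5 241.5] [265 233  18  17 237] [457.4 161.3  17. ] 17.371176474327626
[453.3 198.1] 257 top z 73.6 n 46 centre [ 712.7 -277.5   70.9] px 457.0 195.7 plane [ 711.1 -277.3   73.6] ext [22. 62. 16.] [54. 92. 88.]
[164.  217.2] 668 top z 59.9 n 443 centre [418.7 454.7  69.1] px 163.2 215.9 plane [422.2 458.4  59.9] ext [ 607.  674. 1488.] [ 21.  75. 208.]
[404.3 230.3] 130 top z 42.2 n 70 centre [ 543.4 -169.6  122.9] px 404.5 231.4 plane [ 581.1 -169.3   42.2] ext [ 768.   74. 1506.] [ 18.  21. 201.]
[333.1 239.1] 345 top z 114.2 n 128 centre [481.9   1.2 121.3] px 333.2 233.8 plane [485.    2.1 114.2] ext [ 652.  197. 1433.] [  1. 174. 204.]
[299.1 239.5] 341 top z 114.0 n 115 centre [459.5  85.9 110.2] px 298.9 234.1 plane [457.9  85.
[... 234 characters left out ...]
tre [370.9  56.3 133.2] px 298.4 264.8 plane [377.6  59.5 114.7] ext [ 542.  253. 1433.] [  1. 172. 207.]
[398.3 276.6] 509 top z 149.1 n 204 centre [ 428.1 -185.9  152.6] px 400.7 269.0 plane [ 429.3 -186.   149.1] ext [ 595.   40. 1399.] [ 14. 118. 191.]
[427.3 277.6] 366 top z 99.0 n 186 centre [ 451.8 -256.5  118.6] px 429.4 273.6 plane [ 459.8 -257.8   99. ] ext [ 627.  102. 1449.] [ 14. 117. 194.]
[182.  316.6] 3935 top z 691.0 n 2116 centre [ 40.6 110.9 695.9] px 172.5 313.6 plane [ 41.4 112.4 691. ] ext [234. 323. 857.] [ 28.  67. 138.]
[451.7 303.4] 313 top z 74.6 n 177 centre [ 415.  -331.7   78.9] px 453.1 301.0 plane [ 416.5 -332.2   74.6] ext [ 584.  178. 1473.] [ 14. 118. 194.]
```

View pics/crop0.png

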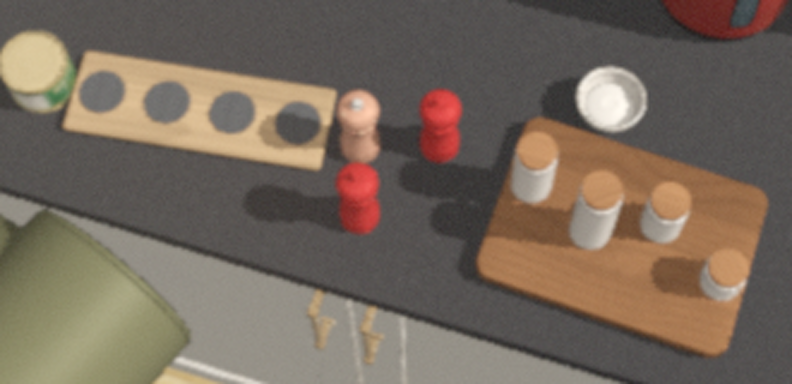

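The crop confirms it: the copper mill at crop (358,125) is in line with the row of discs. The red ones at (440,135) and (358,198) are decoys. The jar top heights identify the jars: jar_100 (z about 122) at top-view pixel (374,253), jar_125 at (401,269), jar_75 at (429,274) and jar_50 at (453,301). Next I'll refine the lid centres by colour.

Run:
```python
from h import *
p=cv2.imread("pics/top0.png");hsv=cv2.cvtColor(p,cv2.COLOR_BGR2HSV)
print("board hsv",hsv[310,400:420].mean(0).round(0))
for h,u,v in[(50,453,301),(75,429,273),(100,374,252),(125,401,268)]:
    m=np.zeros((480,640),np.uint8);cv2.circle(m,(u,v),13,1,-1)
    m=((m>0)&(hsv[...,2]>160)&(hsv[...,1]>85)).astype(np.uint8)
    n,l,st,c=cv2.connectedComponentsWithStats(m);i=l[v,u]
    cs,_=cv2.findContours((l==i).astype(np.uint8),0,1);e=cv2.fitEllipse(cs[0])
    X=plane("top",[c[i]],22+h)[0];f=plane("top",[c[i]+[st[i,2]/2,0],c[i]-[st[i,2]/2,0]],22+h)
    print(h,c[i].round(1),st[i],"ell",np.round(e[0],1),np.round(e[1],1),X.round(1),"w",np.linalg.norm(f[0]-f[1]).round(0))
# side check: jar lids
q=cv2.imread("pics/side0.png");hs=cv2.cvtColor(q,cv2.COLOR_BGR2HSV)
for h,u,v in[(50,365,328),(75,370,289),(125,340,248)]:
    m=np.zeros((480,640),np.uint8);cv2.circle(m,(u,v),14,1,-1)
    m=((m>0)&(hs[...,1]>85)&(hs[...,2]>100)).astype(np.uint8);n,l,st,c=cv2.connectedComponentsWithStats(m);i=l[v,u]
    # lid disc+rim seen; mid height ~4 below the top
    print("side",h,c[i].round(1),st[i],plane("side",[c[i]],22+h-3)[0].round(1))
```

```text
board hsv [ 13. 128. 166.]
50 [453.2 297.8] [442 288  22  21 324] ell [453.2 297.8] [19.3 20.2] [ 425.9 -331.1   72. ] w 55.0
75 [429.7 273.2] [421 265  19  21 235] ell [429.9 273.7] [14.6 20.6] [ 461.7 -258.4   97. ] w 47.0
100 [373.9 251.9] [366 244  17  17 213] ell [373.9 251.9] [15.1 16.3] [ 464.7 -110.6  122. ] w 42.0
125 [400.5 268.1] [388 260  26  17 275] ell [400.4 268.2] [14.8 22.9] [ 432.2 -184.8  147. ] w 63.0
side 50 [365.2 327.6] [352 320  28  17 370] [ 418.5 -336.9   69. ]
side 75 [368.8 286.8] [356 275  28  22 397] [ 464.7 -254.9   94. ]
side 125 [338.5 247.1] [326 235  26  23 452] [ 435.4 -173.9  144. ]
```

The board colour leaks into some of the masks, so I'll gate them with the height map and smooth the depth.

Run:
```python
from h import *
p=cv2.imread("pics/top0.png");hsv=cv2.cvtColor(p,cv2.COLOR_BGR2HSV)
P=cloud("top",cv2.medianBlur(np.load("top0.npy"),3))
for h,u,v in[(50,453,301),(75,429,273),(100,374,252),(125,401,268)]:
    m=np.zeros((480,640),np.uint8);cv2.circle(m,(u,v),13,1,-1)
    m=((m>0)&(hsv[...,2]>150)&(hsv[...,1]>85)&(P[...,2]>22+h-14)).astype(np.uint8)
    n,l,st,c=cv2.connectedComponentsWithStats(m);i=l[v,u]
    cs,_=cv2.findContours((l==i).astype(np.uint8),0,1);H=cv2.convexHull(cs[0]);(x,y),r=cv2.minEnclosingCircle(H)
    print(h,c[i].round(1),st[i],"circ",round(x,1),round(y,1),round(r,1),plane("top",[c[i],[x,y]],22+h)[:,:2].round(1).tolist())
```

```text
50 [453.1 300.8] [445 293  17  16 208] circ 453.1 301.3 8.4 [[418.0, -332.5], [416.8, -332.6]]
75 [429.  273.2] [421 266  17  15 202] circ 429.0 273.5 8.4 [[461.3, -256.6], [460.5, -256.8]]
100 [373.4 252.3] [366 245  16  16 200] circ 373.7 252.4 8.1 [[463.4, -109.9], [463.2, -110.6]]
125 [400.6 268.7] [392 261  18  16 218] circ 400.7 269.1 8.8 [[430.8, -185.4], [429.8, -186.1]]
```

```bash
cat > w.py <<'E'
import numpy as np
from bench import monitor
from scipy.spatial.transform import Rotation as R
def where(a=None,b=None,z=None):
    s=monitor.get_state();p=np.array(s["eef_pos"]);r=R.from_quat(s["tcp_rot"]);M=r.as_matrix()
    A=-.1316*p[0]+.9913*p[1];B=.9913*p[0]+.1316*p[1]
    print("t",s["clock"],"a",A.round(1),"b",B.round(1),"z",p[2].round(1),"yaw_y",np.arctan2(M[1,1],M[0,1]).round(4),"tilt",M[:2,2].round(4),"F",np.round(s["force"],1),"w",round(s["gripper_width"],1),"grip",round(s["grip_force"],1))
    if a is not None: print("need dx dy dz mm",round(a-A,1),round(b-B,1),round(p[2]-z,1))
E
python3 -m handwheel '[{"fingers":0,"dx":0,"dy":0,"dz":0,"rx":0,"ry":0,"rz":0.145},{"fingers":0,"dx":0,"dy":0,"dz":0,"rx":0,"ry":0,"rz":0.145},{"fingers":0,"dx":0,"dy":0,"dz":0,"rx":0,"ry":0,"rz":0.145},{"fingers":0,"dx":0,"dy":0,"dz":0,"rx":0,"ry":0,"rz":0.145},{"fingers":0,"dx":0,"dy":0,"dz":0,"rx":0,"ry":0,"rz":0.145},{"fingers":0,"dx":0,"dy":0,"dz":0,"rx":0,"ry":0,"rz":0.145},{"fingers":0,"dx":0,"dy":0,"dz":0,"rx":0,"ry":0,"rz":0.145},{"fingers":0,"dx":0,"dy":0,"dz":0,"rx":0,"ry":0,"rz":0.146},{"fingers":0,"dx":0,"dy":0.04,"dz":0,"rx":0,"ry":0,"rz":0},{"fingers":0,"dx":0,"dy":0.04,"dz":0,"rx":0,"ry":0,"rz":0},{"fingers":0,"dx":0,"dy":0.04,"dz":0,"rx":0,"ry":0,"rz":0},{"fingers":0,"dx":0,"dy":0.03,"dz":0,"rx":0,"ry":0,"rz":0},{"fingers":0,"dx":-0.02,"dy":0,"dz":0,"rx":0,"ry":0,"rz":0},{"fingers":0,"dx":-0.04,"dy":0,"dz":0,"rx":0,"ry":0,"rz":0}]' 30; python3 -c "from w import *;where(-384.5,370.1,130)"
```

```text
clock: 1.5
eef_pos: [307.9, 489.3, 302.3]
tcp_rot: [0.659, 0.752, -0.001, 0.0]
force: [1.2, -0.2, 1.4]
gripper_width: 85.3
grip_force: 0.0
t 1.5 a 444.5 b 369.6 z 302.3 yaw_y 0.1323 tilt [-0.0012 -0.0014] F [ 1.2 -0.2  1.4] w 85.3 grip 0.0
need dx dy dz mm -829.0 0.5 172.3
```

```bash
python3 -m handwheel '[{"dx":-0.045},{"dx":-0.045},{"dx":-0.045},{"dx":-0.045},{"dx":-0.045},{"dx":-0.045},{"dx":-0.045},{"dx":-0.045},{"dx":-0.045},{"dx":-0.045},{"dx":-0.045},{"dx":-0.045},{"dx":-0.045},{"dx":-0.045},{"dx":-0.045},{"dx":-0.045},{"dx":-0.045},{"dx":-0.045},{"dx":-0.019},{"dx":0}]'; python3 -c "from w import *;where(-384.5,370.1,104)"
```

```text
t 1.5 a 444.5 b 369.6 z 302.3 yaw_y 0.1323 tilt [-0.0012 -0.0014] F [ 1.2 -0.2  1.4] w 85.3 grip 0.0
need dx dy dz mm -829.0 0.5 198.3schema error: expected keys fingers, dx, dy, dz, rx, ry, rz
```

```bash
python3 -m handwheel '[{"fingers":0,"dx":-0.045,"dy":0,"dz":0,"rx":0,"ry":0,"rz":0},{"fingers":0,"dx":-0.045,"dy":0,"dz":0,"rx":0,"ry":0,"rz":0},{"fingers":0,"dx":-0.045,"dy":0,"dz":0,"rx":0,"ry":0,"rz":0},{"fingers":0,"dx":-0.045,"dy":0,"dz":0,"rx":0,"ry":0,"rz":0},{"fingers":0,"dx":-0.045,"dy":0,"dz":0,"rx":0,"ry":0,"rz":0},{"fingers":0,"dx":-0.045,"dy":0,"dz":0,"rx":0,"ry":0,"rz":0},{"fingers":0,"dx":-0.045,"dy":0,"dz":0,"rx":0,"ry":0,"rz":0},{"fingers":0,"dx":-0.045,"dy":0,"dz":0,"rx":0,"ry":0,"rz":0},{"fingers":0,"dx":-0.045,"dy":0,"dz":0,"rx":0,"ry":0,"rz":0},{"fingers":0,"dx":-0.045,"dy":0,"dz":0,"rx":0,"ry":0,"rz":0},{"fingers":0,"dx":-0.045,"dy":0,"dz":0,"rx":0,"ry":0,"rz":0},{"fingers":0,"dx":-0.045,"dy":0,"dz":0,"rx":0,"ry":0,"rz":0},{"fingers":0,"dx":-0.045,"dy":0,"dz":0,"rx":0,"ry":0,"rz":0},{"fingers":0,"dx":-0.045,"dy":0,"dz":0,"rx":0,"ry":0,"rz":0},{"fingers":0,"dx":-0.045,"dy":0,"dz":0,"rx":0,"ry":0,"rz":0},{"fingers":0,"dx":-0.045,"dy":0,"dz":0,"rx":0,"ry":0,"rz":0},{"fingers":0,"dx":-0.045,"dy":0,"dz":0,"rx":0,"ry":0,"rz":0},{"fingers":0,"dx":-0.045,"dy":0,"dz":0,"rx":0,"ry":0,"rz":0},{"fingers":0,"dx":-0.019,"dy":0,"dz":0,"rx":0,"ry":0,"rz":0},{"fingers":0,"dx":0,"dy":0,"dz":0,"rx":0,"ry":0,"rz":0}]' >/dev/null; python3 -c "from w import *;where(-384.5,370.1,104)"
```

```text
t 3.5 a -386.5 b 368.6 z 302.9 yaw_y 0.1296 tilt [-0.0012  0.0008] F [-0.8  0.4  0. ] w 85.4 grip 0.0
need dx dy dz mm 2.0 1.5 198.9
```

```bash
python3 -m handwheel '[{"fingers":0,"dx":0.002,"dy":0.001,"dz":0.02,"rx":0,"ry":0,"rz":0},{"fingers":0,"dx":0,"dy":0,"dz":0.04,"rx":0,"ry":0,"rz":0},{"fingers":0,"dx":0,"dy":0,"dz":0.04,"rx":0,"ry":0,"rz":0},{"fingers":0,"dx":0,"dy":0,"dz":0.03,"rx":0,"ry":0,"rz":0},{"fingers":0,"dx":0,"dy":0,"dz":0.02,"rx":0,"ry":0,"rz":0},{"fingers":0,"dx":0,"dy":0,"dz":0.01,"rx":0,"ry":0,"rz":0},{"fingers":0,"dx":0,"dy":0,"dz":0,"rx":0,"ry":0,"rz":0},{"fingers":0,"dx":0,"dy":0,"dz":0,"rx":0,"ry":0,"rz":0}]' >/dev/null
python3 - <<'E'
from w import *;where(-384.5,370.1,104)
from h import *
a=optics.grab_frame("top")[0][200:350,330:490];b=optics.grab_frame("side")[0][180:400,250:450]
cv2.imwrite("pics/g1.png",np.hstack([cv2.resize(a,(400,375)),cv2.resize(b,(341,375))]))
E
```

```text
t 4.3 a -382.6 b 370.5 z 144.9 yaw_y 0.1323 tilt [ 0.0009 -0.0008] F [-0.6 -0.5  0.2] w 85.2 grip 0.0
need dx dy dz mm -1.9 -0.4 40.9
```

View pics/g1.png

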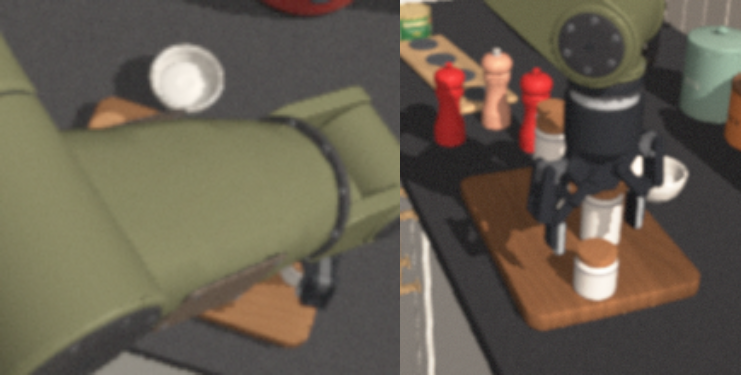

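The side view shows the open fingers straddling jar_50 (crop (597,270)) with clearance on both sides. I'll go down, grip and lift.

```bash
python3 -m handwheel '[{"fingers":0,"dx":-0.001,"dy":0,"dz":0.02,"rx":0,"ry":0,"rz":0},{"fingers":0,"dx":0,"dy":0,"dz":0.015,"rx":0,"ry":0,"rz":0},{"fingers":0,"dx":0,"dy":0,"dz":0.006,"rx":0,"ry":0,"rz":0},{"fingers":0,"dx":0,"dy":0,"dz":0,"rx":0,"ry":0,"rz":0},{"fingers":0.3,"dx":0,"dy":0,"dz":0,"rx":0,"ry":0,"rz":0},{"fingers":1,"dx":0,"dy":0,"dz":0,"rx":0,"ry":0,"rz":0},{"fingers":1,"dx":0,"dy":0,"dz":0,"rx":0,"ry":0,"rz":0},{"fingers":1,"dx":0,"dy":0,"dz":0,"rx":0,"ry":0,"rz":0},{"fingers":1,"dx":0,"dy":0,"dz":0,"rx":0,"ry":0,"rz":0},{"fingers":1,"dx":0,"dy":0,"dz":0,"rx":0,"ry":0,"rz":0},{"fingers":1,"dx":0,"dy":0,"dz":0,"rx":0,"ry":0,"rz":0},{"fingers":1,"dx":0,"dy":0,"dz":0,"rx":0,"ry":0,"rz":0}]' 35; python3 -c "from w import *;where(-384.5,370.1,104)"
```

```text
clock: 5.6
eef_pos: [417.7, -331.7, 103.8]
tcp_rot: [0.659, 0.752, -0.0, 0.001]
force: [-0.4, 1.2, 6.2]
gripper_width: 42.3
grip_force: 35.5
t 5.6 a -383.8 b 370.4 z 103.8 yaw_y 0.132 tilt [ 0.0009 -0.0008] F [-0.4  1.2  6.2] w 42.3 grip 35.5
need dx dy dz mm -0.7 -0.3 -0.2
```

```bash
python3 -m handwheel '[{"fingers":1,"dx":0,"dy":0,"dz":-0.01,"rx":0,"ry":0,"rz":0},{"fingers":1,"dx":0,"dy":0,"dz":-0.03,"rx":0,"ry":0,"rz":0},{"fingers":1,"dx":0,"dy":0,"dz":-0.05,"rx":0,"ry":0,"rz":0},{"fingers":1,"dx":0,"dy":0,"dz":-0.05,"rx":0,"ry":0,"rz":0},{"fingers":1,"dx":0,"dy":0,"dz":-0.03,"rx":0,"ry":0,"rz":0},{"fingers":1,"dx":0.02,"dy":0,"dz":0,"rx":0,"ry":0,"rz":0},{"fingers":1,"dx":0.04,"dy":0,"dz":0,"rx":0,"ry":0,"rz":0},{"fingers":1,"dx":0.045,"dy":0,"dz":0,"rx":0,"ry":0,"rz":0},{"fingers":1,"dx":0.045,"dy":0,"dz":0,"rx":0,"ry":0,"rz":0},{"fingers":1,"dx":0.045,"dy":0,"dz":0,"rx":0,"ry":0,"rz":0},{"fingers":1,"dx":0.045,"dy":0.006,"dz":0,"rx":0,"ry":0,"rz":0},{"fingers":1,"dx":0.045,"dy":0.01,"dz":0,"rx":0,"ry":0,"rz":0},{"fingers":1,"dx":0.045,"dy":0.01,"dz":0,"rx":0,"ry":0,"rz":0},{"fingers":1,"dx":0.045,"dy":0.01,"dz":0,"rx":0,"ry":0,"rz":0},{"fingers":1,"dx":0.045,"dy":0.01,"dz":0,"rx":0,"ry":0,"rz":0},{"fingers":1,"dx":0.045,"dy":0.01,"dz":0,"rx":0,"ry":0,"rz":0},{"fingers":1,"dx":0.045,"dy":0.01,"dz":0,"rx":0,"ry":0,"rz":0},{"fingers":1,"dx":0.045,"dy":0.01,"dz":0,"rx":0,"ry":0,"rz":0},{"fingers":1,"dx":0.045,"dy":0.01,"dz":0,"rx":0,"ry":0,"rz":0},{"fingers":1,"dx":0.04,"dy":0.01,"dz":0,"rx":0,"ry":0,"rz":0}]' >/dev/null; python3 -c "from w import *;where(327.5,476.2,101)"
```

```text
t 7.6 a 258.7 b 465.9 z 273.6 yaw_y 0.1327 tilt [0.0003 0.0002] F [ 0.6 -1.4 -0.7] w 43.1 grip 36.2
need dx dy dz mm 68.8 10.3 172.6
```

```bash
python3 -m handwheel '[{"fingers":1,"dx":0.035,"dy":0.005,"dz":0,"rx":0,"ry":0,"rz":0},{"fingers":1,"dx":0.025,"dy":0.005,"dz":0,"rx":0,"ry":0,"rz":0},{"fingers":1,"dx":0.009,"dy":0,"dz":0.02,"rx":0,"ry":0,"rz":0},{"fingers":1,"dx":0,"dy":0,"dz":0.04,"rx":0,"ry":0,"rz":0},{"fingers":1,"dx":0,"dy":0,"dz":0.04,"rx":0,"ry":0,"rz":0},{"fingers":1,"dx":0,"dy":0,"dz":0.03,"rx":0,"ry":0,"rz":0},{"fingers":1,"dx":0,"dy":0,"dz":0.02,"rx":0,"ry":0,"rz":0},{"fingers":1,"dx":0,"dy":0,"dz":0.01,"rx":0,"ry":0,"rz":0},{"fingers":1,"dx":0,"dy":0,"dz":0,"rx":0,"ry":0,"rz":0},{"fingers":1,"dx":0,"dy":0,"dz":0,"rx":0,"ry":0,"rz":0},{"fingers":1,"dx":0,"dy":0,"dz":0,"rx":0,"ry":0,"rz":0}]' >/dev/null
python3 - <<'E'
from w import *;where(327.5,476.2,99.5)
from h import *
a=optics.grab_frame("top")[0][180:300,130:330];b=optics.grab_frame("side")[0][150:290,200:380]
cv2.imwrite("pics/p1.png",np.hstack([cv2.resize(a,(400,240)),cv2.resize(b,(309,240))]))
where(327.5,476.2,99.5)
E
```

```text
t 8.7 a 325.8 b 476.6 z 114.4 yaw_y 0.132 tilt [0.0017 0.0013] F [ 1.  -0.3 -1.5] w 43.0 grip 36.2
need dx dy dz mm 1.7 -0.4 14.9
t 8.8 a 325.6 b 476.4 z 114.0 yaw_y 0.132 tilt [0.0012 0.001 ] F [ 0.2 -0.4 -1.6] w 42.9 grip 36.2
need dx dy dz mm 1.9 -0.2 14.5
```

View pics/p1.png

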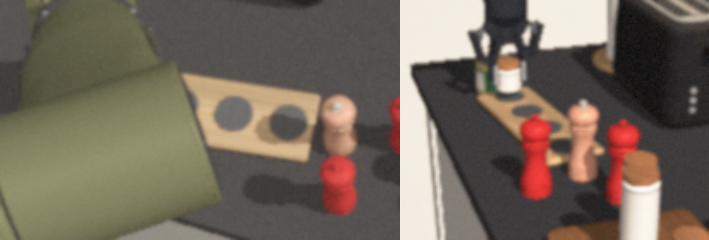

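The side view shows the jar at crop (508,75) held just over the end disc. I'll lower it and release.

```bash
python3 -m handwheel '[{"fingers":1,"dx":0.002,"dy":0,"dz":0.006,"rx":0,"ry":0,"rz":0},{"fingers":1,"dx":0,"dy":0,"dz":0.005,"rx":0,"ry":0,"rz":0},{"fingers":1,"dx":0,"dy":0,"dz":0.002,"rx":0,"ry":0,"rz":0},{"fingers":1,"dx":0,"dy":0,"dz":0.001,"rx":0,"ry":0,"rz":0},{"fingers":1,"dx":0,"dy":0,"dz":0,"rx":0,"ry":0,"rz":0},{"fingers":1,"dx":0,"dy":0,"dz":0,"rx":0,"ry":0,"rz":0}]' >/dev/null; python3 -c "from w import *;where(327.5,476.2,99)"
```

```text
t 9.4 a 327.5 b 476.2 z 98.9 yaw_y 0.132 tilt [0.0001 0.0001] F [ 0.6 -0.7 -1.9] w 42.6 grip 36.2
need dx dy dz mm 0.0 0.0 -0.1
```

```bash
python3 -m handwheel '[{"fingers":1,"dx":0,"dy":0,"dz":0.001,"rx":0,"ry":0,"rz":0},{"fingers":1,"dx":0,"dy":0,"dz":0.0005,"rx":0,"ry":0,"rz":0},{"fingers":1,"dx":0,"dy":0,"dz":0,"rx":0,"ry":0,"rz":0},{"fingers":0.4,"dx":0,"dy":0,"dz":0,"rx":0,"ry":0,"rz":0},{"fingers":0.3,"dx":0,"dy":0,"dz":0,"rx":0,"ry":0,"rz":0},{"fingers":0,"dx":0,"dy":0,"dz":0,"rx":0,"ry":0,"rz":0},{"fingers":0,"dx":0,"dy":0,"dz":0,"rx":0,"ry":0,"rz":0},{"fingers":0,"dx":0,"dy":0,"dz":0,"rx":0,"ry":0,"rz":0},{"fingers":0,"dx":0,"dy":0,"dz":0,"rx":0,"ry":0,"rz":0},{"fingers":0,"dx":0,"dy":0,"dz":0,"rx":0,"ry":0,"rz":0}]'; python3 -c "from w import *;where(-315.1,423.2,270)"
```

```text
clock: 10.4
eef_pos: [428.9, 387.3, 97.3]
tcp_rot: [0.659, 0.752, -0.0, -0.0]
force: [-0.2, 0.3, 0.4]
gripper_width: 85.5
grip_force: 0.0
t 10.4 a 327.5 b 476.1 z 97.3 yaw_y 0.132 tilt [-0.0001 -0.    ] F [-0.2  0.3  0.4] w 85.5 grip 0.0
need dx dy dz mm -642.6 -52.9 -172.7
```

```bash
python3 -m handwheel '[{"fingers":0,"dx":0,"dy":0,"dz":-0.02,"rx":0,"ry":0,"rz":0},{"fingers":0,"dx":0,"dy":0,"dz":-0.05,"rx":0,"ry":0,"rz":0},{"fingers":0,"dx":0,"dy":0,"dz":-0.05,"rx":0,"ry":0,"rz":0},{"fingers":0,"dx":0,"dy":0,"dz":-0.04,"rx":0,"ry":0,"rz":0},{"fingers":0,"dx":0,"dy":0,"dz":-0.02,"rx":0,"ry":0,"rz":0},{"fingers":0,"dx":-0.02,"dy":-0.003,"dz":0,"rx":0,"ry":0,"rz":0},{"fingers":0,"dx":-0.046,"dy":-0.005,"dz":0,"rx":0,"ry":0,"rz":0},{"fingers":0,"dx":-0.046,"dy":-0.005,"dz":0,"rx":0,"ry":0,"rz":0},{"fingers":0,"dx":-0.046,"dy":-0.005,"dz":0,"rx":0,"ry":0,"rz":0},{"fingers":0,"dx":-0.046,"dy":-0.005,"dz":0,"rx":0,"ry":0,"rz":0},{"fingers":0,"dx":-0.046,"dy":-0.005,"dz":0,"rx":0,"ry":0,"rz":0},{"fingers":0,"dx":-0.046,"dy":-0.005,"dz":0,"rx":0,"ry":0,"rz":0},{"fingers":0,"dx":-0.046,"dy":-0.005,"dz":0,"rx":0,"ry":0,"rz":0},{"fingers":0,"dx":-0.046,"dy":-0.005,"dz":0,"rx":0,"ry":0,"rz":0},{"fingers":0,"dx":-0.046,"dy":-0.005,"dz":0,"rx":0,"ry":0,"rz":0},{"fingers":0,"dx":-0.046,"dy":-0.005,"dz":0,"rx":0,"ry":0,"rz":0},{"fingers":0,"dx":-0.046,"dy":0,"dz":0,"rx":0,"ry":0,"rz":0},{"fingers":0,"dx":-0.046,"dy":0,"dz":0,"rx":0,"ry":0,"rz":0},{"fingers":0,"dx":-0.046,"dy":0,"dz":0,"rx":0,"ry":0,"rz":0},{"fingers":0,"dx":-0.025,"dy":0,"dz":0,"rx":0,"ry":0,"rz":0}]'>/dev/null
python3 - <<'E'
from w import *;where(-315.1,423.2,121)
from h import *
a,d=optics.grab_frame("top");b=optics.grab_frame("side")[0][150:290,200:380]
cv2.imwrite("pics/p2.png",np.hstack([cv2.resize(a[180:300,130:330],(400,240)),cv2.resize(b,(309,240))]))
hsv=cv2.cvtColor(a,cv2.COLOR_BGR2HSV);m=np.zeros((480,640),np.uint8);c0=(192,223);cv2.circle(m,c0,14,1,-1)
m=((m>0)&(hsv[...,2]>100)&(hsv[...,1]>100)&(cloud("top",cv2.medianBlur(d,3))[...,2]>45)).astype(np.uint8)
n,l,st,c=cv2.connectedComponentsWithStats(m);i=1+st[1:,4].argmax();X=plane("top",[c[i]],67)[0]
print(st[i],X,"a",-.1316*X[0]+.9913*X[1],"b",.9913*X[0]+.1316*X[1]);where(-315.1,423.2,121)
E
```

```text
t 12.4 a -318.5 b 422.5 z 277.3 yaw_y 0.1301 tilt [ 0.0001 -0.0003] F [0.2 0.6 0.5] w 85.7 grip 0.0
need dx dy dz mm 3.4 0.7 156.3
[181 214  17  15 165] [426.63044329 386.06179142  67.        ] a 326.55848750189057 b 473.72449018178315
t 12.5 a -318.2 b 422.6 z 276.9 yaw_y 0.1289 tilt [-0.0004 -0.0001] F [-0.1 -0.5 -0.3] w 85.3 grip 0.0
need dx dy dz mm 3.1 0.6 155.9
```

View pics/p2.png

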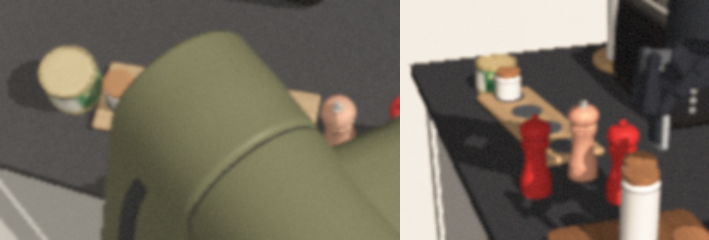

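Jar_50 stands upright on the end disc (side crop (508,85)), about 2 mm off by measurement. Next I'll descend on jar_75.

```bash
python3 -m handwheel '[{"fingers":0,"dx":0,"dy":0,"dz":0,"rx":0,"ry":0,"rz":0},{"fingers":0,"dx":0,"dy":0,"dz":0.02,"rx":0,"ry":0,"rz":0},{"fingers":0,"dx":0,"dy":0,"dz":0.03,"rx":0,"ry":0,"rz":0},{"fingers":0,"dx":0,"dy":0,"dz":0.02,"rx":0,"ry":0,"rz":0},{"fingers":0,"dx":0,"dy":0,"dz":0.01,"rx":0,"ry":0,"rz":0},{"fingers":0,"dx":0,"dy":0,"dz":0,"rx":0,"ry":0,"rz":0},{"fingers":0,"dx":0,"dy":0,"dz":0,"rx":0,"ry":0,"rz":0}]' >/dev/null
python3 - <<'E'
from w import *;where(-315.1,423.2,121)
from h import *
a=optics.grab_frame("side")[0][180:400,250:450]
cv2.imwrite("pics/g2.png",cv2.resize(a,(400,440)))
E
```

```text
t 13.2 a -315.4 b 423.5 z 198.4 yaw_y 0.1326 tilt [ 0.001  -0.0006] F [ 0.  -0.9  0.3] w 85.5 grip 0.0
need dx dy dz mm 0.3 -0.3 77.4
```

View pics/g2.png

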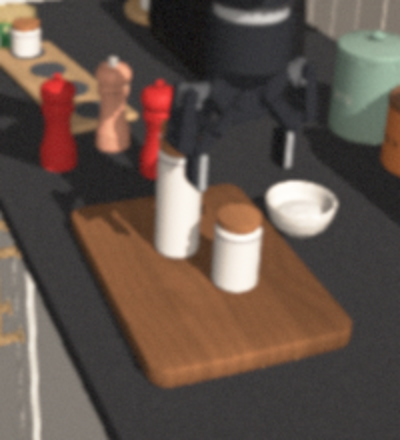

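The side view shows jar_75 at (238,250), centred between the fingertips at (203,175) and (289,150). I'll descend 74 mm and grip.

```bash
python3 -m handwheel '[{"fingers":0,"dx":0,"dy":0,"dz":0.02,"rx":0,"ry":0,"rz":0},{"fingers":0,"dx":0,"dy":0,"dz":0.03,"rx":0,"ry":0,"rz":0},{"fingers":0,"dx":0,"dy":0,"dz":0.018,"rx":0,"ry":0,"rz":0},{"fingers":0,"dx":0,"dy":0,"dz":0.006,"rx":0,"ry":0,"rz":0},{"fingers":0,"dx":0,"dy":0,"dz":0,"rx":0,"ry":0,"rz":0},{"fingers":0.3,"dx":0,"dy":0,"dz":0,"rx":0,"ry":0,"rz":0},{"fingers":1,"dx":0,"dy":0,"dz":0,"rx":0,"ry":0,"rz":0},{"fingers":1,"dx":0,"dy":0,"dz":0,"rx":0,"ry":0,"rz":0},{"fingers":1,"dx":0,"dy":0,"dz":0,"rx":0,"ry":0,"rz":0},{"fingers":1,"dx":0,"dy":0,"dz":0,"rx":0,"ry":0,"rz":0},{"fingers":1,"dx":0,"dy":0,"dz":0,"rx":0,"ry":0,"rz":0},{"fingers":1,"dx":0,"dy":0,"dz":0,"rx":0,"ry":0,"rz":0},{"fingers":1,"dx":0,"dy":0,"dz":0,"rx":0,"ry":0,"rz":0}]' 35 >/dev/null; python3 -c "from w import *;where(251.7,476.2,284)"
```

```text
t 14.55 a -315.8 b 423.5 z 124.4 yaw_y 0.1321 tilt [ 0.0014 -0.0009] F [-0.5  0.7  5.9] w 42.9 grip 35.4
need dx dy dz mm 567.5 52.7 -159.6
```

```bash
python3 -m handwheel '[{"fingers":1,"dx":0,"dy":0,"dz":-0.01,"rx":0,"ry":0,"rz":0},{"fingers":1,"dx":0,"dy":0,"dz":-0.03,"rx":0,"ry":0,"rz":0},{"fingers":1,"dx":0,"dy":0,"dz":-0.05,"rx":0,"ry":0,"rz":0},{"fingers":1,"dx":0,"dy":0,"dz":-0.05,"rx":0,"ry":0,"rz":0},{"fingers":1,"dx":0,"dy":0,"dz":-0.025,"rx":0,"ry":0,"rz":0},{"fingers":1,"dx":0.02,"dy":0,"dz":0,"rx":0,"ry":0,"rz":0},{"fingers":1,"dx":0.04,"dy":0,"dz":0,"rx":0,"ry":0,"rz":0},{"fingers":1,"dx":0.045,"dy":0.005,"dz":0,"rx":0,"ry":0,"rz":0},{"fingers":1,"dx":0.045,"dy":0.005,"dz":0,"rx":0,"ry":0,"rz":0},{"fingers":1,"dx":0.045,"dy":0.005,"dz":0,"rx":0,"ry":0,"rz":0},{"fingers":1,"dx":0.045,"dy":0.005,"dz":0,"rx":0,"ry":0,"rz":0},{"fingers":1,"dx":0.045,"dy":0.005,"dz":0,"rx":0,"ry":0,"rz":0},{"fingers":1,"dx":0.045,"dy":0.005,"dz":0,"rx":0,"ry":0,"rz":0},{"fingers":1,"dx":0.045,"dy":0.005,"dz":0,"rx":0,"ry":0,"rz":0},{"fingers":1,"dx":0.045,"dy":0.005,"dz":0,"rx":0,"ry":0,"rz":0},{"fingers":1,"dx":0.045,"dy":0.005,"dz":0,"rx":0,"ry":0,"rz":0},{"fingers":1,"dx":0.045,"dy":0.005,"dz":0,"rx":0,"ry":0,"rz":0},{"fingers":1,"dx":0.045,"dy":0.003,"dz":0,"rx":0,"ry":0,"rz":0},{"fingers":1,"dx":0.012,"dy":0,"dz":0,"rx":0,"ry":0,"rz":0},{"fingers":1,"dx":0,"dy":0,"dz":0,"rx":0,"ry":0,"rz":0}]' >/dev/null; python3 -c "from w import *;where(251.7,476.2,119.4)"
```

```text
t 16.55 a 252.7 b 475.7 z 288.6 yaw_y 0.1344 tilt [-0.0002 -0.0001] F [-0.3 -0.4 -2. ] w 43.0 grip 36.1
need dx dy dz mm -1.0 0.5 169.2
```

Down to about 5 mm above the disc, then check.

```bash
python3 -m handwheel '[{"fingers":1,"dx":0,"dy":0,"dz":0.02,"rx":0,"ry":0,"rz":0},{"fingers":1,"dx":0,"dy":0,"dz":0.04,"rx":0,"ry":0,"rz":0},{"fingers":1,"dx":0,"dy":0,"dz":0.045,"rx":0,"ry":0,"rz":0},{"fingers":1,"dx":0,"dy":0,"dz":0.03,"rx":0,"ry":0,"rz":0},{"fingers":1,"dx":0,"dy":0,"dz":0.02,"rx":0,"ry":0,"rz":0},{"fingers":1,"dx":0,"dy":0,"dz":0.01,"rx":0,"ry":0,"rz":0},{"fingers":1,"dx":0,"dy":0,"dz":0,"rx":0,"ry":0,"rz":0},{"fingers":1,"dx":0,"dy":0,"dz":0,"rx":0,"ry":0,"rz":0}]' >/dev/null; python3 -c "from w import *;where(251.7,476.2,119.4)"
```

```text
t 17.35 a 251.1 b 476.7 z 124.6 yaw_y 0.1314 tilt [0.0013 0.0007] F [-0.3 -0.8 -1.2] w 43.1 grip 36.1
need dx dy dz mm 0.6 -0.5 5.2
```

```bash
python3 -m handwheel '[{"fingers":1,"dx":0.0005,"dy":-0.0005,"dz":0.002,"rx":0,"ry":0,"rz":0},{"fingers":1,"dx":0,"dy":0,"dz":0.002,"rx":0,"ry":0,"rz":0},{"fingers":1,"dx":0,"dy":0,"dz":0.001,"rx":0,"ry":0,"rz":0},{"fingers":1,"dx":0,"dy":0,"dz":0.0005,"rx":0,"ry":0,"rz":0},{"fingers":1,"dx":0,"dy":0,"dz":0,"rx":0,"ry":0,"rz":0},{"fingers":1,"dx":0,"dy":0,"dz":0,"rx":0,"ry":0,"rz":0},{"fingers":0.4,"dx":0,"dy":0,"dz":0,"rx":0,"ry":0,"rz":0},{"fingers":0.3,"dx":0,"dy":0,"dz":0,"rx":0,"ry":0,"rz":0},{"fingers":0,"dx":0,"dy":0,"dz":0,"rx":0,"ry":0,"rz":0},{"fingers":0,"dx":0,"dy":0,"dz":0,"rx":0,"ry":0,"rz":0},{"fingers":0,"dx":0,"dy":0,"dz":0,"rx":0,"ry":0,"rz":0},{"fingers":0,"dx":0,"dy":0,"dz":0,"rx":0,"ry":0,"rz":0}]'; python3 -c "from w import *;where(-170.2,444.8,290)"
```

```text
clock: 18.55
eef_pos: [438.3, 312.4, 117.8]
tcp_rot: [0.659, 0.752, -0.0, -0.0]
force: [0.7, 0.6, -0.3]
gripper_width: 85.5
grip_force: 0.0
t 18.55 a 252.0 b 475.6 z 117.8 yaw_y 0.1321 tilt [-0.0001 -0.0001] F [ 0.7  0.6 -0.3] w 85.5 grip 0.0
need dx dy dz mm -422.2 -30.8 -172.2
```

```bash
python3 -m handwheel '[{"fingers":0,"dx":0,"dy":0,"dz":-0.02,"rx":0,"ry":0,"rz":0},{"fingers":0,"dx":0,"dy":0,"dz":-0.05,"rx":0,"ry":0,"rz":0},{"fingers":0,"dx":0,"dy":0,"dz":-0.05,"rx":0,"ry":0,"rz":0},{"fingers":0,"dx":0,"dy":0,"dz":-0.03,"rx":0,"ry":0,"rz":0},{"fingers":0,"dx":0,"dy":0,"dz":-0.015,"rx":0,"ry":0,"rz":0},{"fingers":0,"dx":-0.02,"dy":0,"dz":0,"rx":0,"ry":0,"rz":0},{"fingers":0,"dx":-0.046,"dy":-0.004,"dz":0,"rx":0,"ry":0,"rz":0},{"fingers":0,"dx":-0.046,"dy":-0.004,"dz":0,"rx":0,"ry":0,"rz":0},{"fingers":0,"dx":-0.046,"dy":-0.004,"dz":0,"rx":0,"ry":0,"rz":0},{"fingers":0,"dx":-0.046,"dy":-0.004,"dz":0,"rx":0,"ry":0,"rz":0},{"fingers":0,"dx":-0.046,"dy":-0.004,"dz":0,"rx":0,"ry":0,"rz":0},{"fingers":0,"dx":-0.046,"dy":-0.004,"dz":0,"rx":0,"ry":0,"rz":0},{"fingers":0,"dx":-0.046,"dy":-0.004,"dz":0,"rx":0,"ry":0,"rz":0},{"fingers":0,"dx":-0.046,"dy":-0.003,"dz":0,"rx":0,"ry":0,"rz":0},{"fingers":0,"dx":-0.034,"dy":0,"dz":0,"rx":0,"ry":0,"rz":0},{"fingers":0,"dx":0,"dy":0,"dz":0,"rx":0,"ry":0,"rz":0},{"fingers":0,"dx":0,"dy":0,"dz":0.03,"rx":0,"ry":0,"rz":0},{"fingers":0,"dx":0,"dy":0,"dz":0.03,"rx":0,"ry":0,"rz":0},{"fingers":0,"dx":0,"dy":0,"dz":0,"rx":0,"ry":0,"rz":0},{"fingers":0,"dx":0,"dy":0,"dz":0,"rx":0,"ry":0,"rz":0}]' >/dev/null
python3 - <<'E'
from w import *;where(-170.2,444.8,144)
from h import *
a=optics.grab_frame("top")[0][180:330,130:430];b=optics.grab_frame("side")[0][150:350,220:440]
cv2.imwrite("pics/g3.png",np.hstack([cv2.resize(a,(440,220)),cv2.resize(b,(242,220))]))
E
```

```text
t 20.55 a -169.7 b 444.9 z 223.6 yaw_y 0.1324 tilt [-0.0002  0.0001] F [-0.3  0.   0.6] w 85.1 grip 0.0
need dx dy dz mm -0.5 -0.1 79.6
```

View pics/g3.png

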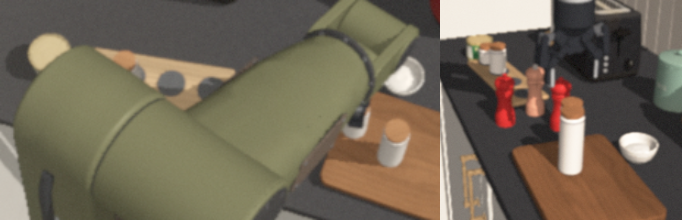

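Both placed jars stand (side crop (482,55) and (497,58)). The gripper is above jar_100, and jar_125 at side crop (571,140) is clear of it. I'll descend 80 mm and grip.

```bash
python3 -m handwheel '[{"fingers":0,"dx":0,"dy":0,"dz":0.02,"rx":0,"ry":0,"rz":0},{"fingers":0,"dx":0,"dy":0,"dz":0.03,"rx":0,"ry":0,"rz":0},{"fingers":0,"dx":0,"dy":0,"dz":0.02,"rx":0,"ry":0,"rz":0},{"fingers":0,"dx":0,"dy":0,"dz":0.01,"rx":0,"ry":0,"rz":0},{"fingers":0,"dx":0,"dy":0,"dz":0,"rx":0,"ry":0,"rz":0},{"fingers":0.3,"dx":0,"dy":0,"dz":0,"rx":0,"ry":0,"rz":0},{"fingers":1,"dx":0,"dy":0,"dz":0,"rx":0,"ry":0,"rz":0},{"fingers":1,"dx":0,"dy":0,"dz":0,"rx":0,"ry":0,"rz":0},{"fingers":1,"dx":0,"dy":0,"dz":0,"rx":0,"ry":0,"rz":0},{"fingers":1,"dx":0,"dy":0,"dz":0,"rx":0,"ry":0,"rz":0},{"fingers":1,"dx":0,"dy":0,"dz":0,"rx":0,"ry":0,"rz":0},{"fingers":1,"dx":0,"dy":0,"dz":0,"rx":0,"ry":0,"rz":0},{"fingers":1,"dx":0,"dy":0,"dz":0,"rx":0,"ry":0,"rz":0}]' 35 >/dev/null; python3 -c "from w import *;where(175.7,476.2,300)"
```

```text
t 21.95 a -170.3 b 445.0 z 143.8 yaw_y 0.132 tilt [ 0.0016 -0.0006] F [0.3 0.1 7.9] w 43.0 grip 36.3
need dx dy dz mm 346.0 31.2 -156.2
```

```bash
python3 -m handwheel '[{"fingers":1,"dx":0,"dy":0,"dz":-0.01,"rx":0,"ry":0,"rz":0},{"fingers":1,"dx":0,"dy":0,"dz":-0.03,"rx":0,"ry":0,"rz":0},{"fingers":1,"dx":0,"dy":0,"dz":-0.05,"rx":0,"ry":0,"rz":0},{"fingers":1,"dx":0,"dy":0,"dz":-0.045,"rx":0,"ry":0,"rz":0},{"fingers":1,"dx":0,"dy":0,"dz":-0.02,"rx":0,"ry":0,"rz":0},{"fingers":1,"dx":0.02,"dy":0,"dz":0,"rx":0,"ry":0,"rz":0},{"fingers":1,"dx":0.04,"dy":0.005,"dz":0,"rx":0,"ry":0,"rz":0},{"fingers":1,"dx":0.045,"dy":0.005,"dz":0,"rx":0,"ry":0,"rz":0},{"fingers":1,"dx":0.045,"dy":0.005,"dz":0,"rx":0,"ry":0,"rz":0},{"fingers":1,"dx":0.045,"dy":0.005,"dz":0,"rx":0,"ry":0,"rz":0},{"fingers":1,"dx":0.045,"dy":0.005,"dz":0,"rx":0,"ry":0,"rz":0},{"fingers":1,"dx":0.045,"dy":0.005,"dz":0,"rx":0,"ry":0,"rz":0},{"fingers":1,"dx":0.045,"dy":0.001,"dz":0,"rx":0,"ry":0,"rz":0},{"fingers":1,"dx":0.016,"dy":0,"dz":0,"rx":0,"ry":0,"rz":0},{"fingers":1,"dx":0,"dy":0,"dz":0,"rx":0,"ry":0,"rz":0},{"fingers":1,"dx":0,"dy":0,"dz":0.02,"rx":0,"ry":0,"rz":0},{"fingers":1,"dx":0,"dy":0,"dz":0.03,"rx":0,"ry":0,"rz":0},{"fingers":1,"dx":0,"dy":0,"dz":0.02,"rx":0,"ry":0,"rz":0},{"fingers":1,"dx":0,"dy":0,"dz":0,"rx":0,"ry":0,"rz":0},{"fingers":1,"dx":0,"dy":0,"dz":0,"rx":0,"ry":0,"rz":0}]' >/dev/null; python3 -c "from w import *;where(175.7,476.2,138.8)"
```

```text
t 23.95 a 175.4 b 475.9 z 228.9 yaw_y 0.1313 tilt [0.0004 0.0001] F [-0.5 -0.2 -2. ] w 42.8 grip 36.4
need dx dy dz mm 0.3 0.3 90.1
```

```bash
python3 -m handwheel '[{"fingers":1,"dx":0,"dy":0,"dz":0.02,"rx":0,"ry":0,"rz":0},{"fingers":1,"dx":0,"dy":0,"dz":0.03,"rx":0,"ry":0,"rz":0},{"fingers":1,"dx":0,"dy":0,"dz":0.02,"rx":0,"ry":0,"rz":0},{"fingers":1,"dx":0,"dy":0,"dz":0.01,"rx":0,"ry":0,"rz":0},{"fingers":1,"dx":0,"dy":0,"dz":0.005,"rx":0,"ry":0,"rz":0},{"fingers":1,"dx":0,"dy":0,"dz":0,"rx":0,"ry":0,"rz":0},{"fingers":1,"dx":0,"dy":0,"dz":0,"rx":0,"ry":0,"rz":0}]' >/dev/null; python3 -c "from w import *;where(175.7,476.2,138.8)"
```

```text
t 24.65 a 176.0 b 476.1 z 144.0 yaw_y 0.1319 tilt [0.0016 0.0007] F [-0.3 -0.3 -2.7] w 43.3 grip 36.4
need dx dy dz mm -0.3 0.1 5.2
```

```bash
python3 -m handwheel '[{"fingers":1,"dx":0,"dy":0,"dz":0.002,"rx":0,"ry":0,"rz":0},{"fingers":1,"dx":0,"dy":0,"dz":0.002,"rx":0,"ry":0,"rz":0},{"fingers":1,"dx":0,"dy":0,"dz":0.001,"rx":0,"ry":0,"rz":0},{"fingers":1,"dx":0,"dy":0,"dz":0.0005,"rx":0,"ry":0,"rz":0},{"fingers":1,"dx":0,"dy":0,"dz":0,"rx":0,"ry":0,"rz":0},{"fingers":1,"dx":0,"dy":0,"dz":0,"rx":0,"ry":0,"rz":0},{"fingers":0.4,"dx":0,"dy":0,"dz":0,"rx":0,"ry":0,"rz":0},{"fingers":0.3,"dx":0,"dy":0,"dz":0,"rx":0,"ry":0,"rz":0},{"fingers":0,"dx":0,"dy":0,"dz":0,"rx":0,"ry":0,"rz":0},{"fingers":0,"dx":0,"dy":0,"dz":0,"rx":0,"ry":0,"rz":0},{"fingers":0,"dx":0,"dy":0,"dz":0,"rx":0,"ry":0,"rz":0},{"fingers":0,"dx":0,"dy":0,"dz":0,"rx":0,"ry":0,"rz":0}]' >/dev/null; python3 -c "from w import *;where(-240.7,402.1,290)"
```

```text
t 25.85 a 176.0 b 475.6 z 137.3 yaw_y 0.132 tilt [-0.0001 -0.0001] F [ 0.4 -0.2 -0.1] w 85.4 grip 0.0
need dx dy dz mm -416.7 -73.5 -152.7
```

```bash
python3 -m handwheel '[{"fingers":0,"dx":0,"dy":0,"dz":-0.02,"rx":0,"ry":0,"rz":0},{"fingers":0,"dx":0,"dy":0,"dz":-0.05,"rx":0,"ry":0,"rz":0},{"fingers":0,"dx":0,"dy":0,"dz":-0.05,"rx":0,"ry":0,"rz":0},{"fingers":0,"dx":0,"dy":0,"dz":-0.035,"rx":0,"ry":0,"rz":0},{"fingers":0,"dx":-0.02,"dy":0,"dz":0,"rx":0,"ry":0,"rz":0},{"fingers":0,"dx":-0.046,"dy":-0.009,"dz":0,"rx":0,"ry":0,"rz":0},{"fingers":0,"dx":-0.046,"dy":-0.009,"dz":0,"rx":0,"ry":0,"rz":0},{"fingers":0,"dx":-0.046,"dy":-0.009,"dz":0,"rx":0,"ry":0,"rz":0},{"fingers":0,"dx":-0.046,"dy":-0.009,"dz":0,"rx":0,"ry":0,"rz":0},{"fingers":0,"dx":-0.046,"dy":-0.009,"dz":0,"rx":0,"ry":0,"rz":0},{"fingers":0,"dx":-0.046,"dy":-0.009,"dz":0,"rx":0,"ry":0,"rz":0},{"fingers":0,"dx":-0.046,"dy":-0.009,"dz":0,"rx":0,"ry":0,"rz":0},{"fingers":0,"dx":-0.046,"dy":-0.009,"dz":0,"rx":0,"ry":0,"rz":0},{"fingers":0,"dx":-0.029,"dy":-0.001,"dz":0,"rx":0,"ry":0,"rz":0},{"fingers":0,"dx":0,"dy":0,"dz":0,"rx":0,"ry":0,"rz":0},{"fingers":0,"dx":0,"dy":0,"dz":0.02,"rx":0,"ry":0,"rz":0},{"fingers":0,"dx":0,"dy":0,"dz":0.02,"rx":0,"ry":0,"rz":0},{"fingers":0,"dx":0,"dy":0,"dz":0,"rx":0,"ry":0,"rz":0},{"fingers":0,"dx":0,"dy":0,"dz":0,"rx":0,"ry":0,"rz":0}]' >/dev/null
python3 - <<'E'
from w import *;where(-240.7,402.1,168)
from h import *
b=optics.grab_frame("side")[0][150:350,220:440]
cv2.imwrite("pics/g4.png",cv2.resize(b,(440,400)))
E
```

```text
t 27.75 a -240.6 b 402.8 z 252.9 yaw_y 0.1326 tilt [-0.0001  0.0001] F [ 0.2  0.5 -0. ] w 85.6 grip 0.0
need dx dy dz mm -0.1 -0.7 84.9
```

View pics/g4.png

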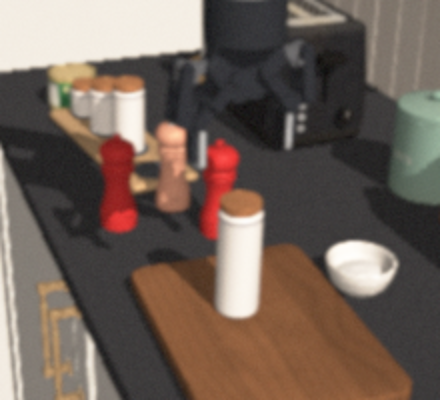

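The three jars stand in a row at (82,95), (103,105) and (130,115). Jar_125 at (240,255) lies under the open gripper, with fingertips at (200,150) and (290,130). I'll descend 85 mm and grip.

```bash
python3 -m handwheel '[{"fingers":0,"dx":0,"dy":0,"dz":0.02,"rx":0,"ry":0,"rz":0},{"fingers":0,"dx":0,"dy":0,"dz":0.03,"rx":0,"ry":0,"rz":0},{"fingers":0,"dx":0,"dy":0,"dz":0.02,"rx":0,"ry":0,"rz":0},{"fingers":0,"dx":0,"dy":0,"dz":0.01,"rx":0,"ry":0,"rz":0},{"fingers":0,"dx":0,"dy":0,"dz":0.005,"rx":0,"ry":0,"rz":0},{"fingers":0,"dx":0,"dy":0,"dz":0,"rx":0,"ry":0,"rz":0},{"fingers":0.3,"dx":0,"dy":0,"dz":0,"rx":0,"ry":0,"rz":0},{"fingers":1,"dx":0,"dy":0,"dz":0,"rx":0,"ry":0,"rz":0},{"fingers":1,"dx":0,"dy":0,"dz":0,"rx":0,"ry":0,"rz":0},{"fingers":1,"dx":0,"dy":0,"dz":0,"rx":0,"ry":0,"rz":0},{"fingers":1,"dx":0,"dy":0,"dz":0,"rx":0,"ry":0,"rz":0},{"fingers":1,"dx":0,"dy":0,"dz":0,"rx":0,"ry":0,"rz":0},{"fingers":1,"dx":0,"dy":0,"dz":0,"rx":0,"ry":0,"rz":0},{"fingers":1,"dx":0,"dy":0,"dz":0,"rx":0,"ry":0,"rz":0}]' 35 >/dev/null; python3 -c "from w import *;where(99.7,476.2,310)"
```

```text
t 29.2 a -241.3 b 403.0 z 168.1 yaw_y 0.132 tilt [ 0.0016 -0.0007] F [1.8 0.3 6.1] w 43.5 grip 35.3
need dx dy dz mm 341.0 73.2 -141.9
```

```bash
python3 -m handwheel '[{"fingers":1,"dx":0,"dy":0,"dz":-0.01,"rx":0,"ry":0,"rz":0},{"fingers":1,"dx":0,"dy":0,"dz":-0.03,"rx":0,"ry":0,"rz":0},{"fingers":1,"dx":0,"dy":0,"dz":-0.05,"rx":0,"ry":0,"rz":0},{"fingers":1,"dx":0,"dy":0,"dz":-0.04,"rx":0,"ry":0,"rz":0},{"fingers":1,"dx":0,"dy":0,"dz":-0.015,"rx":0,"ry":0,"rz":0},{"fingers":1,"dx":0.02,"dy":0,"dz":0,"rx":0,"ry":0,"rz":0},{"fingers":1,"dx":0.04,"dy":0.01,"dz":0,"rx":0,"ry":0,"rz":0},{"fingers":1,"dx":0.045,"dy":0.01,"dz":0,"rx":0,"ry":0,"rz":0},{"fingers":1,"dx":0.045,"dy":0.01,"dz":0,"rx":0,"ry":0,"rz":0},{"fingers":1,"dx":0.045,"dy":0.01,"dz":0,"rx":0,"ry":0,"rz":0},{"fingers":1,"dx":0.045,"dy":0.01,"dz":0,"rx":0,"ry":0,"rz":0},{"fingers":1,"dx":0.045,"dy":0.01,"dz":0,"rx":0,"ry":0,"rz":0},{"fingers":1,"dx":0.04,"dy":0.01,"dz":0,"rx":0,"ry":0,"rz":0},{"fingers":1,"dx":0.016,"dy":0.003,"dz":0,"rx":0,"ry":0,"rz":0},{"fingers":1,"dx":0,"dy":0,"dz":0,"rx":0,"ry":0,"rz":0},{"fingers":1,"dx":0,"dy":0,"dz":0,"rx":0,"ry":0,"rz":0},{"fingers":1,"dx":0,"dy":0,"dz":0,"rx":0,"ry":0,"rz":0}]' >/dev/null; python3 -c "from w import *;where(99.7,476.2,163.1)"
```

```text
t 30.9 a 99.1 b 475.4 z 312.5 yaw_y 0.1311 tilt [-0.0002 -0.0002] F [-0.2  0.3 -3. ] w 43.4 grip 35.9
need dx dy dz mm 0.6 0.8 149.4
```

```bash
python3 -m handwheel '[{"fingers":1,"dx":0,"dy":0.0005,"dz":0.02,"rx":0,"ry":0,"rz":0},{"fingers":1,"dx":0,"dy":0,"dz":0.03,"rx":0,"ry":0,"rz":0},{"fingers":1,"dx":0,"dy":0,"dz":0.03,"rx":0,"ry":0,"rz":0},{"fingers":1,"dx":0,"dy":0,"dz":0.03,"rx":0,"ry":0,"rz":0},{"fingers":1,"dx":0,"dy":0,"dz":0.02,"rx":0,"ry":0,"rz":0},{"fingers":1,"dx":0,"dy":0,"dz":0.01,"rx":0,"ry":0,"rz":0},{"fingers":1,"dx":0,"dy":0,"dz":0.004,"rx":0,"ry":0,"rz":0},{"fingers":1,"dx":0,"dy":0,"dz":0,"rx":0,"ry":0,"rz":0},{"fingers":1,"dx":0,"dy":0,"dz":0,"rx":0,"ry":0,"rz":0}]' >/dev/null; python3 -c "from w import *;where(99.7,476.2,163.1)"
```

```text
t 31.8 a 99.9 b 476.5 z 169.4 yaw_y 0.1317 tilt [0.0015 0.0004] F [ 0.1 -0.4 -1.4] w 43.2 grip 35.9
need dx dy dz mm -0.2 -0.3 6.3
```

```bash
python3 -m handwheel '[{"fingers":1,"dx":0,"dy":0,"dz":0.003,"rx":0,"ry":0,"rz":0},{"fingers":1,"dx":0,"dy":0,"dz":0.002,"rx":0,"ry":0,"rz":0},{"fingers":1,"dx":0,"dy":0,"dz":0.001,"rx":0,"ry":0,"rz":0},{"fingers":1,"dx":0,"dy":0,"dz":0.0005,"rx":0,"ry":0,"rz":0},{"fingers":1,"dx":0,"dy":0,"dz":0,"rx":0,"ry":0,"rz":0},{"fingers":1,"dx":0,"dy":0,"dz":0,"rx":0,"ry":0,"rz":0},{"fingers":0.4,"dx":0,"dy":0,"dz":0,"rx":0,"ry":0,"rz":0},{"fingers":0.3,"dx":0,"dy":0,"dz":0,"rx":0,"ry":0,"rz":0},{"fingers":0,"dx":0,"dy":0,"dz":0,"rx":0,"ry":0,"rz":0},{"fingers":0,"dx":0,"dy":0,"dz":0,"rx":0,"ry":0,"rz":0},{"fingers":0,"dx":0,"dy":0,"dz":0,"rx":0,"ry":0,"rz":0},{"fingers":0,"dx":0,"dy":0,"dz":0,"rx":0,"ry":0,"rz":0}]' >/dev/null; python3 -c "from w import *;where(-100,400,290)"
```

```text
t 33.0 a 99.9 b 476.1 z 161.8 yaw_y 0.132 tilt [-0.0001 -0.0001] F [-0.6  0.1 -0.3] w 85.4 grip 0.0
need dx dy dz mm -199.9 -76.1 -128.2
```

```bash
python3 -m handwheel '[{"fingers":0,"dx":0,"dy":0,"dz":-0.02,"rx":0,"ry":0,"rz":0},{"fingers":0,"dx":0,"dy":0,"dz":-0.05,"rx":0,"ry":0,"rz":0},{"fingers":0,"dx":0,"dy":0,"dz":-0.05,"rx":0,"ry":0,"rz":0},{"fingers":0,"dx":0,"dy":0,"dz":-0.02,"rx":0,"ry":0,"rz":0},{"fingers":0,"dx":0.02,"dy":-0.02,"dz":0,"rx":0,"ry":0,"rz":0},{"fingers":0,"dx":0.03,"dy":-0.02,"dz":0,"rx":0,"ry":0,"rz":0},{"fingers":0,"dx":0.03,"dy":-0.02,"dz":0,"rx":0,"ry":0,"rz":0},{"fingers":0,"dx":0.03,"dy":-0.02,"dz":0,"rx":0,"ry":0,"rz":0},{"fingers":0,"dx":0.03,"dy":-0.02,"dz":0,"rx":0,"ry":0,"rz":0},{"fingers":0,"dx":0.03,"dy":-0.02,"dz":0,"rx":0,"ry":0,"rz":0},{"fingers":0,"dx":0.03,"dy":-0.02,"dz":0,"rx":0,"ry":0,"rz":0},{"fingers":0,"dx":0.03,"dy":-0.02,"dz":0,"rx":0,"ry":0,"rz":0},{"fingers":0,"dx":0.03,"dy":-0.02,"dz":0,"rx":0,"ry":0,"rz":0},{"fingers":0,"dx":0.03,"dy":-0.02,"dz":0,"rx":0,"ry":0,"rz":0},{"fingers":0,"dx":0.03,"dy":-0.02,"dz":0,"rx":0,"ry":0,"rz":0},{"fingers":0,"dx":0.03,"dy":-0.02,"dz":0,"rx":0,"ry":0,"rz":0},{"fingers":0,"dx":0.03,"dy":-0.02,"dz":0,"rx":0,"ry":0,"rz":0},{"fingers":0,"dx":0.02,"dy":0,"dz":0,"rx":0,"ry":0,"rz":0},{"fingers":0,"dx":0,"dy":0,"dz":0,"rx":0,"ry":0,"rz":0},{"fingers":0,"dx":0,"dy":0,"dz":0,"rx":0,"ry":0,"rz":0}]' >/dev/null
python3 - <<'E'
from w import *;where()
from h import *
p,d=optics.grab_frame("top");b=optics.grab_frame("side")[0][150:350,220:440]
cv2.imwrite("pics/f.png",np.hstack([cv2.resize(p[180:330,130:430],(500,250)),cv2.resize(b,(275,250))]))
hsv=cv2.cvtColor(p,cv2.COLOR_BGR2HSV);P=cloud("top",cv2.medianBlur(d,3));C=optics.calibration("top")
for h,a in[(50,327.5),(75,251.7),(100,175.7),(125,99.7)]:
    bb=476.2;X=np.array([.9913*bb-.1316*a,.1316*bb+.9913*a,17+h])
    q=R.from_quat(C["orientation"]).inv();rv=q.as_rotvec();t=-q.apply(C["eye"])
    uv=cv2.projectPoints(X.reshape(1,3),rv,t,C["camera_matrix"],np.array([C["k1"],0,0,0.]))[0].ravel()
    m=np.zeros((480,640),np.uint8);cv2.circle(m,tuple(int(x) for x in uv.round()),13,1,-1)
    m=((m>0)&(hsv[...,2]>140)&(hsv[...,1]>85)&(P[...,2]>h+3)).astype(np.uint8)
    n,l,st,c=cv2.connectedComponentsWithStats(m)
    if n<2: print(h,"none");continue
    i=1+st[1:,4].argmax();Y=plane("top",[c[i]],17+h)[0]
    print(h,uv.round(1),st[i],"err a,b",(-.1316*Y[0]+.9913*Y[1]-a).round(1),(.9913*Y[0]+.1316*Y[1]-bb).round(1))
E
```

```text
t 35.0 a 499.8 b 216.1 z 301.5 yaw_y 0.1323 tilt [-0.0002 -0.0008] F [-0.7 -1.2  0.3] w 85.5 grip 0.0
50 [188.3 219.8] [181 214  16  15 181] err a,b -2.2 -3.7
75 [214.5 220.1] [207 215  16  14 178] err a,b -0.9 -3.6
100 [241.7 220.5] [234 214  16  15 190] err a,b -0.7 -1.4
125 [269.9 220.9] [262 214  16  15 190] err a,b 0.5 -1.3
```

View pics/f.png

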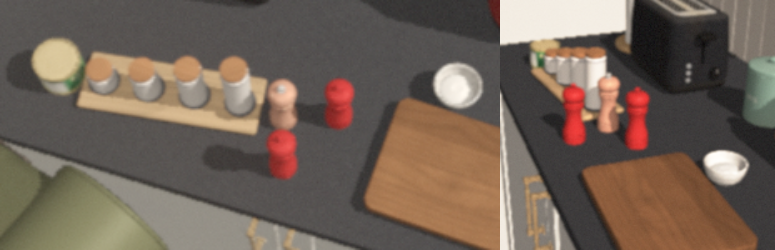

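All four are placed in order, and the mill, both red mills and the bowl are unmoved. I'll take one enlarged look at the centring on the discs.

Run:
```python
from h import *
f=lambda n:np.mean([optics.grab_frame(n)[0].astype(float) for _ in range(6)],0).astype(np.uint8)
t=f("top");s=f("side")
cv2.imwrite("pics/z.png",np.vstack([cv2.resize(t[205:255,175:290],(690,300),interpolation=cv2.INTER_CUBIC),cv2.resize(s[180:245,235:335],(690,300),interpolation=cv2.INTER_CUBIC)]))
```

```text
(no output)
```

View pics/z.png

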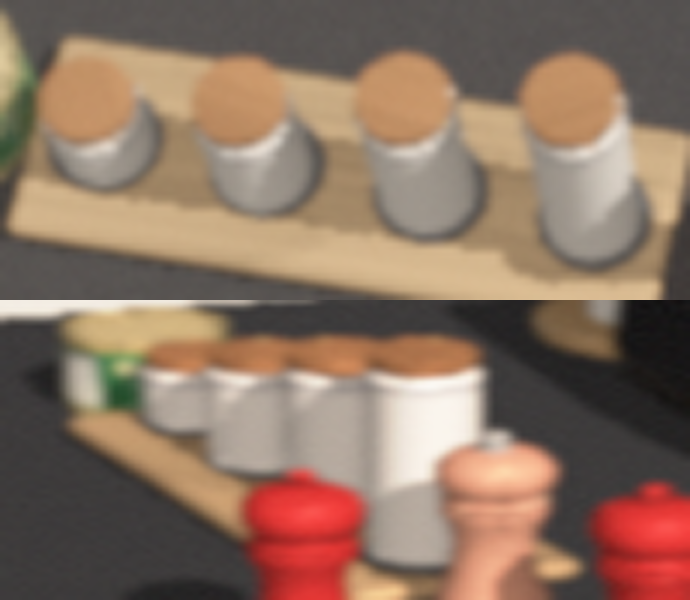

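The enlarged view shows every jar upright inside its disc. A thin dark rim shows along the near and right edges of the bases (top crop (105,185), (262,210), (428,235), (592,262)). It is near the 5 mm expected, so centring is within about 2–3 mm. The arm is clear, so I'll hand in.

```bash
python3 -c "from bench import bot;print(bot.finish_job())"
```

```text
the job is handed in; nothing more can be done
None
```

I moved all four jars onto the discs, upright and in height order with the tallest next to the copper mill, each centred to within about 2–4 mm by the camera; the mill and salt bowl look unmoved, and I handed the job in at about 36 s on the robot's clock, with no verdict returned.

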